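# Test and release the catch of a steel enclosure, then hold its door open

## Task

Take hold of the round knob on the door of the steel enclosure and first tug the door upward without turning the knob, to learn whether its catch is holding; if it holds, turn the knob anticlockwise to release it. Then raise the door about half way to upright (some 45 degrees) and finish still holding it there steadily by the knob, because it has no stay and falls shut; leave the screwdriver, pliers, tape roll and tin where they are.

Things in the scene. Friction and masses are not known exactly. Their poses are not given: they have to be found in the camera images.
- enclosure: Light grey sheet-steel wall enclosure, fixed, lying on its back: 250 mm (its x) by 300 mm (y), 122 mm high to the shut door's top face. Origin: centre of its underside, on the bench; +x points to the hinged far edge, -x to the near edge with the knob, z up. Two cable glands stand 26 mm out of its +y side.
- door (a joint): Door hinge, rad: 0 shut and level, grows as the near edge rises, 1.57 upright. No spring or stay: below upright the door (0.45 to 0.85 kg, centre of mass 130 mm from the hinge) falls shut. Free, it takes 3 to 6 N at the knob to lift. If the catch holds, it gives about 0.016 rad (3 to 4 mm at the knob) and stops hard.
- door_hinge (a point): Middle of the hinge line, on the enclosure: 130 mm along the enclosure's +x from its centre, 122 mm above the bench. Axes as the enclosure's: the hinge line runs along its y. It does not move with the door.
- knob_grip (a point): Grip point on the knob's axis, 24 mm above the door's top face, 218 mm from the hinge line, midway along the door; rides with the door, with the door's axes (z along the knob, y along the hinge). The knob: black, round, fluted, 34 mm across, from 6 to 36 mm above the door, over a flat steel washer 42 mm across; nothing else stands near it.
- knob (a joint): Turn of the knob, rad: starts between 0 and 0.2, stop at 1.57; grows anticlockwise seen from above. Light friction, no spring: stays where left. A holding catch lets go once past about 1.1. The catch's keeper, hidden inside, may have slipped sideways, and then the catch does not hold though the knob looks the same.
- screwdriver: Bystander: screwdriver with black handle lying on the bench left (+y) of the enclosure. Origin under its middle, x along it.
- pliers: Bystander: steel pliers with black grips, 180 mm long, 14 mm high, lying flat across in front (-x) of the enclosure. Origin near the middle of their length, on the bench.
- tape_roll: Bystander: roll of black tape lying flat, 66 mm across, 19 mm high, right (-y) of the enclosure. Origin: centre of its underside.
- tin: Bystander: plain steel tin, 60 mm across, 75 mm high, standing off the enclosure's near right corner. Origin: centre of its underside.

How it is judged:
By the outcome, as a careful person would: the job done as asked, in the order asked, and still so for the second after the job is handed in, while the arm keeps its last pose, push and grip.
It also fails if it takes over 48 s, if anything falls off the work surface, if the arm or the gripper's body presses on something with over 40 N, if the wrist force passes 120 N, or if a joint passes its speed limit or range.

## Robot

A 6-joint arm with a two-finger parallel gripper is mounted at the origin on the work surface. World frame = base frame: x ahead of the robot, y to its left, z up, the work surface at z = 0. Lengths are in m, angles in rad, forces in N, time in s.
With the tool pointing down it reaches from about 0.325 to 0.9 m from the base axis. Payload 6.1 kg.
Tool frame: the origin (TCP) lies between the finger pads; the fingertips stand 25 mm ahead of it and the grasp point (between the pads) lies 6 mm ahead of it; z points along the fingers, y is the line along which they close (so a half turn about z gives the same grasp; the last joint's range is limited). The gripper opens to 85 mm and grips with 20 to 120 N. Pads are 22 mm wide; open, the fingers measure 114 mm over their backs; the gripper's body (76 mm by 85 mm) begins 54 mm behind the grasp point. The pads swing forward as they close: fully open they stand 13 mm farther back than shut.
Start: joints at [-1.386, 0.22, 1.526, -0, 1.395, -0.126], TCP at [0.191, -0.595, 0.256] pointing down, gripper open.
Joint ranges: [-2.98, 2.98], [-0.91, 2.08], [0.09, 2.57], [-1.24, 4.39], [0.2, 2.65], [-2.68, 2.68]. Speed limits (rad/s): [2.57, 2.57, 3.01, 3.14, 3.14, 3.14].

## Interface

Orientations are given as [roll, pitch, yaw] about the fixed x, y, z axes, in that order (R = Rz(yaw) Ry(pitch) Rx(roll)).
In Python, from cell import manip gives the robot as it stands.
- The arm moves only by the tool arm_command, never from a script. Its argument "moves" is a list of rows, each an object with "linear": the shift along the world's x, y, z in m, a list of three; "delta_rot": the turn, a rotation vector about the world's x, y, z in degrees, a list of three; "claw": the opening, from -1 (shut) to 1 (fully open). A call has 1 to 12 rows; each row is the pose to reach, as a shift and turn from the pose commanded when the call began; what a row does not reach only later rows make up. A row lasts 1/10 s, in which the tool goes at most 50 mm and 8.59 degrees, less where a joint would pass 70% of its speed; a pose out of reach is approached as far as the arm can. A call with a gripper value outside its range is refused whole. The fingers move at their own pace and stop on an object; the grip force is fixed at half the most. Time passes only in rows, so rows that repeat a pose let the fingers close. It gives the time, the measured TCP pose, the force, the opening and the grip force at its end, in the units of the state.
- manip.state(): the state, without advancing time (a new reading comes with each control period).
- manip.snapshot(name): name is "scene" or "side" or "wrist"; returns the picture (480x640x3 uint8, blue, green, red); there is no depth.
- manip.calibration(name): a dict with "camera_matrix" (3x3 intrinsics, pixels), "R" (3x3) and "t" (3): a world point X has camera coordinates R X + t. Camera axes: x right, y down, z forward; pixel columns grow to the right and rows downward; lengths in m; the calibration is good to about 2 mm. A picture is of the moment at which its call begins: read the wrist's pose just before it. calibration takes no time and is no camera call; for the wrist camera it gives the pose at the moment of the call.
- manip.sign_off(): hands the job in; it is judged then, once.
The state is a dict: "time_s": time; "joint_positions": joint angles; "dq": joint speeds; "joint_efforts": joint torques, N m; "eef_pos": TCP position; "ee_rot": TCP orientation; "ft_force": force on the tool from outside, world axes, zero at the start; "torque": the same for the moment, N m; "finger_gap": finger opening in m; "grip_force": force on a finger pad.
Only numpy, scipy, OpenCV 4.12 (cv2) and the standard library are available. Lean on these libraries where they do the work, as an engineer would, in place of code of your own. Each camera call takes 0.05 s, during which the arm holds its last target. There are 200 camera calls.

## Working session

There is one attempt and no reset: what is moved stays moved. The work goes in short steps, Python scripts to look and compute and a tool call to move; the robot and the scene stay as the last step left them, time stands still between calls to the robot, and variables do not carry over. Pictures are saved under pics/ and viewed, at most 10 in all, crops included, and the job is handed in when it is done.

Besides the shell and the picture viewer there is one more tool, called after ">>>" as name(argument=value, ...) on one line, values as JSON. arm_command: Moves the arm, as the interface text tells. Its arguments: {"type":"object","properties":{"moves":{"type":"array"}},"required":["moves"]}

```bash
mkdir -p pics
python3 - <<'E'
from cell import manip
import cv2,numpy as np
for n in("scene","side"):
    cv2.imwrite(f"pics/{n}0.png",manip.snapshot(n)); c=manip.calibration(n); print(n,c)
s=manip.state();print(s)
E
```

```text
scene {'camera_matrix': array([[520.47039116,   0.        , 329.81333199],
       [  0.        , 520.47039116, 241.95331514],
       [  0.        ,   0.        ,   1.        ]]), 'R': array([[ 0.53666588,  0.84376078, -0.00758085],
       [ 0.69452902, -0.4468149 , -0.56390238],
       [-0.47918595,  0.29736205, -0.82580666]]), 't': array([-0.35923695, -0.28848303,  1.28457557])}
side {'camera_matrix': array([[485.30786541,   0.        , 318.76643701],
       [  0.        , 485.30786541, 243.6200547 ],
       [  0.        ,   0.        ,   1.        ]]), 'R': array([[-0.98797291, -0.15441556, -0.00808434],
       [-0.11621683,  0.77602652, -0.61990039],
       [ 0.10199593, -0.61150526, -0.78463887]]), 't': array([0.5476247 , 0.08008119, 1.03146321])}
{'time_s': 0.1, 'joint_positions': array([-1.38611192e+00,  2.21141740e-01,  1.52749178e+00,  4.97664381e-06,
        1.39471304e+00, -1.26112890e-01]), 'dq': array([ 9.21600081e-05, -3.31008198e-03, -1.83939376e-03, -1.64742907e-03,
       -5.32875412e-05,  4.49566954e-04]), 'joint_efforts': array([ 8.24212348e-04, -4.98243856e+01, -3.90548265e+01, -3.33954094e-04,
        5.56344021e-03, -2.09274918e-05]), 'eef_pos': array([ 0.1910335 , -0.59456276,  0.25531463]), 'ee_rot': array([-3.13985329e+00, -2.25463976e-04,  3.10796230e-01]), 'ft_force': array([-0.14977509, -0.44735775, -0.19888576]), 'torque': array([-0.04977666,  0.0013643 , -0.00858398]), 'grip_force': 0.0, 'finger_gap': 0.08535160562075313}
```

View pics/scene0.png

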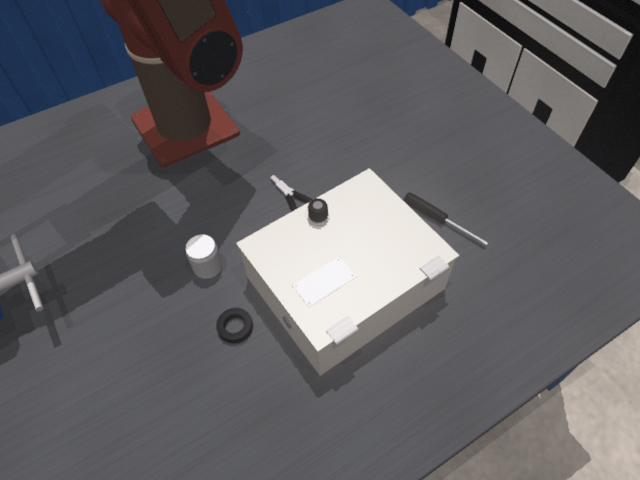

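View pics/side0.png

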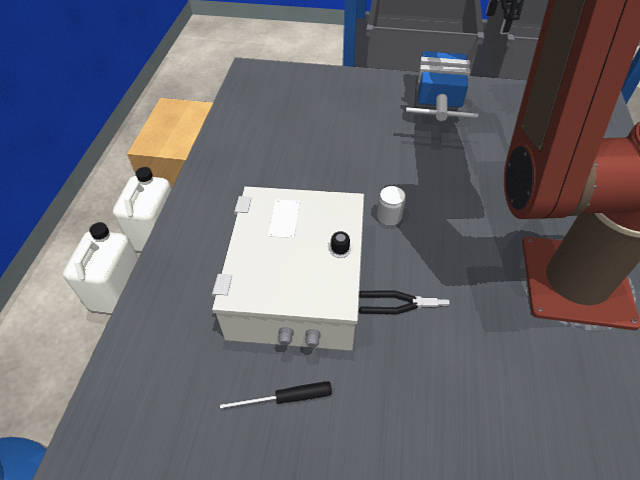

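The scene view shows the door with its near corners at about (237,247) and (372,172), the far +y corner at (457,256), and the knob top at (318,204). The side view has door corners at (247,188), (364,194) and (357,318), and the knob top at (340,237). I'll fit the enclosure pose from these.

```bash
cat > h.py <<'E'
from cell import manip
import numpy as np,cv2
from scipy.spatial.transform import Rotation as Ro
from scipy.optimize import least_squares
def proj(n,X,c=None):
    c=c or manip.calibration(n); p=(np.atleast_2d(X)@np.array(c["R"]).T+c["t"])@np.array(c["camera_matrix"]).T
    return p[:,:2]/p[:,2:]
def box(p,L):
    c,s=np.cos(p[2]),np.sin(p[2]);L=np.atleast_2d(L)
    return np.c_[p[0]+c*L[:,0]-s*L[:,1],p[1]+s*L[:,0]+c*L[:,1],L[:,2]]
E
python3 - <<'E'
from h import *
h=.122
obs={"scene":[((-.125,-.15,h),(237,247)),((-.125,.15,h),(372,172)),((.125,.15,h),(457,256)),((-.088,0,h+.036),(318,203))],
"side":[((.125,-.15,h),(247,188)),((-.125,-.15,h),(364,194)),((-.125,.15,h),(357,318)),((-.088,0,h+.036),(340,237))]}
def f(p): return np.concatenate([(proj(n,box(p,[a for a,_ in o]))-[b for _,b in o]).ravel() for n,o in obs.items()])
r=least_squares(f,[.6,0,0],loss='soft_l1');print(r.x,f(r.x).round(1).reshape(-1,2));print(box(r.x,[(-.088,0,h+.024),(.13,0,h)]))
E
```

```text
[0.58762885 0.08663897 0.04831786] [[ 0.5 -5. ]
 [-2.6 -2.5]
 [-0.8 -0.3]
 [-0.8  1.6]
 [-0.6 -1.8]
 [-1.3  0.5]
 [-3.   0.8]
 [ 0.1  0.2]]
[[0.49973156 0.08238865 0.146     ]
 [0.71747713 0.09291784 0.122     ]]
```

>>> arm_command(moves=[{"linear": [0.02, 0.04, 0.01], "delta_rot": [0, 0, 7], "claw": 1}, {"linear": [0.04, 0.08, 0.02], "delta_rot": [0, 0, 14], "claw": 1}, {"linear": [0.06, 0.12, 0.03], "delta_rot": [0, 0, 21], "claw": 1}, {"linear": [0.08, 0.165, 0.04], "delta_rot": [0, 0, 28], "claw": 1}, {"linear": [0.1, 0.21, 0.04], "delta_rot": [0, 0, 35], "claw": 1}, {"linear": [0.12, 0.255, 0.04], "delta_rot": [0, 0, 42], "claw": 1}, {"linear": [0.14, 0.3, 0.04], "delta_rot": [0, 0, 49], "claw": 1}, {"linear": [0.16, 0.345, 0.04], "delta_rot": [0, 0, 56], "claw": 1}, {"linear": [0.18, 0.39, 0.04], "delta_rot": [0, 0, 63], "claw": 1}, {"linear": [0.2, 0.435, 0.04], "delta_rot": [0, 0, 70], "claw": 1}, {"linear": [0.22, 0.48, 0.04], "delta_rot": [0, 0, 77], "claw": 1}, {"linear": [0.24, 0.52, 0.04], "delta_rot": [0, 0, 84], "claw": 1}])

```text
time_s: 1.3
eef_pos: [0.4313, -0.0727, 0.2962]
ee_rot: [3.141, 0.0, 1.782]
ft_force: [1.5, -0.6, 0.1]
finger_gap: 0.0852
grip_force: 0.0
```

>>> arm_command(moves=[{"linear": [0.02, 0.045, 0], "delta_rot": [0, 0, 3], "claw": 1}, {"linear": [0.04, 0.085, 0], "delta_rot": [0, 0, 6], "claw": 1}, {"linear": [0.055, 0.12, 0], "delta_rot": [0, 0, 6], "claw": 1}, {"linear": [0.069, 0.145, 0], "delta_rot": [0, 0, 6], "claw": 1}, {"linear": [0.069, 0.157, 0], "delta_rot": [0, 0, 6], "claw": 1}, {"linear": [0.069, 0.157, 0], "delta_rot": [0, 0, 6], "claw": 1}, {"linear": [0.069, 0.157, 0], "delta_rot": [0, 0, 6], "claw": 1}])

```text
time_s: 2.0
eef_pos: [0.4996, 0.0813, 0.296]
ee_rot: [-3.141, 0.0, 1.882]
ft_force: [-0.5, -0.7, -0.5]
finger_gap: 0.0854
grip_force: 0.0
```

Run:
```python
from h import *
s=manip.state();print({k:np.round(s[k],4) for k in("time_s","joint_positions","eef_pos","ee_rot","ft_force")})
c=manip.calibration("wrist");im=manip.snapshot("wrist");cv2.imwrite("pics/w1.png",im)
p=[0.5876,0.0866,0.0483];h=.122
print(proj("wrist",box(p,[(-.088,0,h+.036),(-.125,-.15,h),(-.125,.15,h),(.125,.15,h),(.125,-.15,h)]),c));print(c)
```

```text
{'time_s': np.float64(2.0), 'joint_positions': array([ 5.8000e-03, -9.1300e-02,  1.7793e+00, -6.0000e-04,  1.4544e+00,
       -3.0500e-01]), 'eef_pos': array([0.4996, 0.0813, 0.296 ]), 'ee_rot': array([-3.1406e+00,  3.0000e-04,  1.8817e+00]), 'ft_force': array([-0.5296, -0.6993, -0.504 ])}
[[328.81320737 241.12213555]
 [245.98489259 376.48835625]
 [333.3665632   14.40552627]
 [657.76034308 112.35842992]
 [505.26726692 436.58302261]]
{'camera_matrix': array([[369.20864471,   0.        , 328.45380929],
       [  0.        , 369.20864471, 243.67612963],
       [  0.        ,   0.        ,   1.        ]]), 'R': array([[ 0.9521975 ,  0.30548076, -0.00119633],
       [ 0.29553946, -0.92020486,  0.25666992],
       [ 0.07730686, -0.24475402, -0.96649838]]), 't': array([-0.50052721, -0.11427549,  0.39730704])}
```

View pics/w1.png

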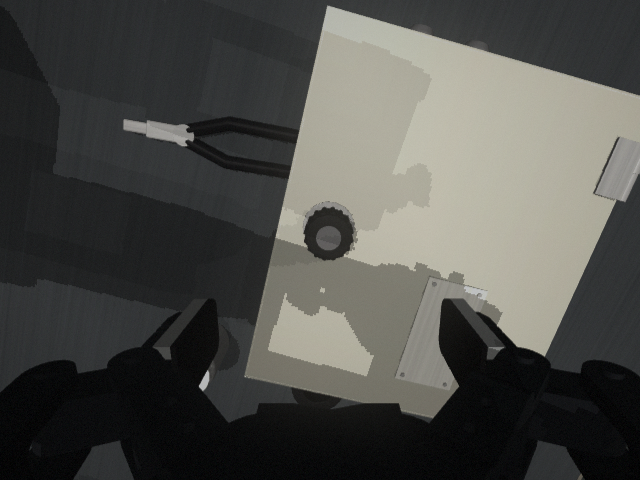

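In the wrist view the knob cap centre is at (329,238), the near right corner at (246,377), the near left corner at (328,6) and the door's +y edge meets the frame's right side at (640,96). I'll refine the fit.

Run:
```python
from h import *
h=.122
obs={"scene":[((-.125,-.15,h),(237,247)),((-.125,.15,h),(372,172)),((.125,.15,h),(457,256)),((-.088,0,h+.036),(318,203))],
"side":[((.125,-.15,h),(247,188)),((-.125,-.15,h),(364,194)),((-.125,.15,h),(357,318)),((-.088,0,h+.036),(340,237))],
"wrist":[((-.125,-.15,h),(246,377)),((-.125,.15,h),(328,6)),((-.088,0,h+.036),(329,238))]}
C={n:manip.calibration(n) for n in obs}
def f(p): return np.concatenate([(proj(n,box(p,[a for a,_ in o]),C[n])-[b for _,b in o]).ravel() for n,o in obs.items()])
r=least_squares(f,[.6,0,0],loss='soft_l1');print(r.x,f(r.x).round(1).reshape(-1,2)[-3:]);print(box(r.x,[(-.088,0,h+.024),(.13,0,h)]))
# knob alone, from wrist only, at cap height
c=C["wrist"]
print(least_squares(lambda q:(proj("wrist",[q[0],q[1],.158],c)[0]-[329,238]),[.5,.08]).x)
```

```text
[0.58595605 0.08891606 0.05984261] [[ 0.5 -1.8]
 [ 0.9  5. ]
 [-1.8  0.2]]
[[0.49811357 0.08365306 0.146     ]
 [0.71572334 0.09669096 0.122     ]]
[0.49929232 0.08417704]
```

>>> arm_command(moves=[{"linear": [0, 0.002, -0.03], "delta_rot": [0, 0, 0], "claw": 1}, {"linear": [-0.001, 0.003, -0.07], "delta_rot": [0, 0, 0], "claw": 1}, {"linear": [-0.001, 0.003, -0.1], "delta_rot": [0, 0, 0], "claw": 1}, {"linear": [-0.001, 0.003, -0.12], "delta_rot": [0, 0, 0], "claw": 1}, {"linear": [-0.001, 0.003, -0.13], "delta_rot": [0, 0, 0], "claw": 1}, {"linear": [-0.001, 0.003, -0.136], "delta_rot": [0, 0, 0], "claw": 1}, {"linear": [-0.001, 0.003, -0.141], "delta_rot": [0, 0, 0], "claw": 1}, {"linear": [-0.001, 0.003, -0.141], "delta_rot": [0, 0, 0], "claw": 1}])

```text
time_s: 2.85
eef_pos: [0.4994, 0.0846, 0.1557]
ee_rot: [3.141, 0.0, 1.881]
ft_force: [-0.1, 0.4, 0.0]
finger_gap: 0.0852
grip_force: 0.0
```

>>> arm_command(moves=[{"linear": [0, 0, 0], "delta_rot": [0, 0, 0], "claw": -0.1}, {"linear": [0, 0, 0], "delta_rot": [0, 0, 0], "claw": -0.2}, {"linear": [0, 0, 0], "delta_rot": [0, 0, 0], "claw": -0.5}, {"linear": [0, 0, 0], "delta_rot": [0, 0, 0], "claw": -1}, {"linear": [0, 0, 0], "delta_rot": [0, 0, 0], "claw": -1}, {"linear": [0, 0, 0], "delta_rot": [0, 0, 0], "claw": -1}, {"linear": [0, 0, 0], "delta_rot": [0, 0, 0], "claw": -1}, {"linear": [0, 0, 0], "delta_rot": [0, 0, 0], "claw": -1}])

```text
time_s: 3.65
eef_pos: [0.4983, 0.0847, 0.1561]
ee_rot: [-3.139, 0.0, 1.882]
ft_force: [-7.8, -2.1, 9.1]
finger_gap: 0.0324
grip_force: 59.2
```

Run:
```python
from h import *
s=manip.state();print({k:np.round(s[k],4) for k in("time_s","joint_positions","eef_pos","ee_rot","ft_force","torque","finger_gap","grip_force")})
im=manip.snapshot("side");cv2.imwrite("pics/s2.png",cv2.resize(im[100:340,200:520],(800,600)))
```

```text
{'time_s': np.float64(3.65), 'joint_positions': array([ 1.2700e-02,  3.3400e-02,  1.9289e+00, -9.0000e-04,  1.1814e+00,
       -2.9810e-01]), 'eef_pos': array([0.4983, 0.0847, 0.1561]), 'ee_rot': array([-3.1393e+00,  2.0000e-04,  1.8819e+00]), 'ft_force': array([-7.8067, -2.1202,  9.103 ]), 'torque': array([-0.3399,  1.1373, -0.0271]), 'finger_gap': np.float64(0.0324), 'grip_force': np.float64(59.2297)}
```

View pics/s2.png

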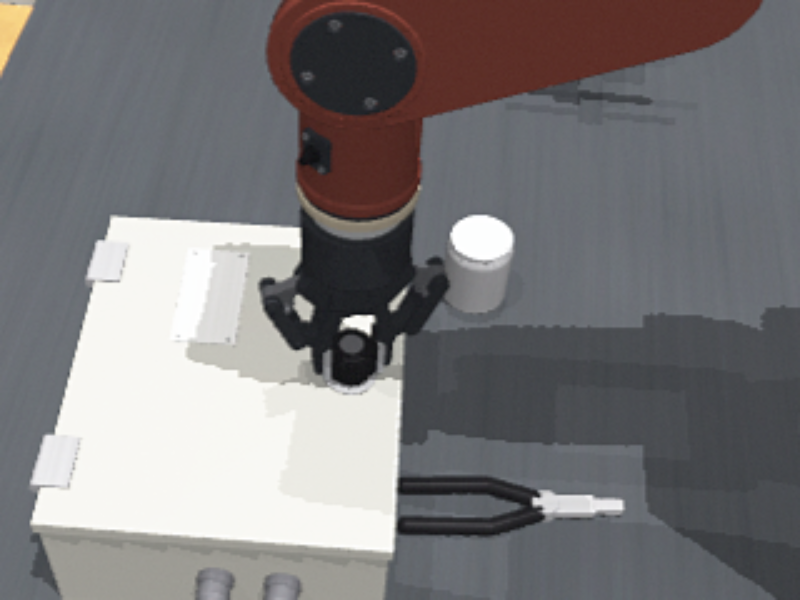

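>>> arm_command(moves=[{"linear": [0, 0, 0.001], "delta_rot": [0, 0, 0], "claw": -1}, {"linear": [0, 0, 0.002], "delta_rot": [0, 0, 0], "claw": -1}, {"linear": [0, 0, 0.003], "delta_rot": [0, 0, 0], "claw": -1}, {"linear": [0, 0, 0.004], "delta_rot": [0, 0, 0], "claw": -1}, {"linear": [0, 0, 0.004], "delta_rot": [0, 0, 0], "claw": -1}])

```text
time_s: 4.2
eef_pos: [0.4984, 0.0847, 0.1586]
ee_rot: [-3.139, -0.0, 1.882]
ft_force: [-3.3, -3.3, -5.2]
finger_gap: 0.0323
grip_force: 59.9
```

>>> arm_command(moves=[{"linear": [0, 0, 0.001], "delta_rot": [0, 0, 0], "claw": -1}, {"linear": [0, 0, 0.002], "delta_rot": [0, 0, 0], "claw": -1}, {"linear": [0, 0, 0.003], "delta_rot": [0, 0, 0], "claw": -1}, {"linear": [0, 0, 0.003], "delta_rot": [0, 0, 0], "claw": -1}])

```text
time_s: 4.6
eef_pos: [0.4983, 0.0847, 0.1605]
ee_rot: [-3.14, -0.0, 1.881]
ft_force: [1.6, -4.6, -21.5]
finger_gap: 0.032
grip_force: 61.5
```

>>> arm_command(moves=[{"linear": [0, 0, 0.001], "delta_rot": [0, 0, 0], "claw": -1}, {"linear": [0, 0, 0.002], "delta_rot": [0, 0, 0], "claw": -1}, {"linear": [0, 0, 0.003], "delta_rot": [0, 0, 0], "claw": -1}, {"linear": [0, 0, 0.003], "delta_rot": [0, 0, 0], "claw": -1}])

```text
time_s: 5.0
eef_pos: [0.4982, 0.0847, 0.161]
ee_rot: [-3.14, -0.001, 1.881]
ft_force: [11.3, -3.9, -39.9]
finger_gap: 0.0321
grip_force: 63.5
```

The tug met 40 N with almost no further motion, so the catch holds. I'll ease back down and then turn anticlockwise.

>>> arm_command(moves=[{"linear": [0, 0, -0.003], "delta_rot": [0, 0, 0], "claw": -1}, {"linear": [0, 0, -0.006], "delta_rot": [0, 0, 0], "claw": -1}, {"linear": [0, 0, -0.008], "delta_rot": [0, 0, 0], "claw": -1}, {"linear": [0, 0, -0.008], "delta_rot": [0, 0, 0], "claw": -1}, {"linear": [0, 0, -0.008], "delta_rot": [0, 0, 5], "claw": -1}, {"linear": [0, 0, -0.008], "delta_rot": [0, 0, 10], "claw": -1}, {"linear": [0, 0, -0.008], "delta_rot": [0, 0, 15], "claw": -1}, {"linear": [0, 0, -0.008], "delta_rot": [0, 0, 20], "claw": -1}, {"linear": [0, 0, -0.008], "delta_rot": [0, 0, 25], "claw": -1}, {"linear": [0, 0, -0.008], "delta_rot": [0, 0, 30], "claw": -1}])

```text
time_s: 6.0
eef_pos: [0.4975, 0.0842, 0.1578]
ee_rot: [-3.137, -0.002, 2.409]
ft_force: [-10.1, -8.6, -4.0]
finger_gap: 0.0324
grip_force: 67.7
```

>>> arm_command(moves=[{"linear": [0, 0, 0], "delta_rot": [0, 0, 5], "claw": -1}, {"linear": [0, 0, 0], "delta_rot": [0, 0, 10], "claw": -1}, {"linear": [0, 0, 0], "delta_rot": [0, 0, 15], "claw": -1}, {"linear": [0, 0, 0], "delta_rot": [0, 0, 20], "claw": -1}, {"linear": [0, 0, 0], "delta_rot": [0, 0, 25], "claw": -1}, {"linear": [0, 0, 0], "delta_rot": [0, 0, 30], "claw": -1}, {"linear": [0, 0, 0], "delta_rot": [0, 0, 35], "claw": -1}, {"linear": [0, 0, 0], "delta_rot": [0, 0, 40], "claw": -1}, {"linear": [0, 0, 0], "delta_rot": [0, 0, 44], "claw": -1}, {"linear": [0, 0, 0], "delta_rot": [0, 0, 46], "claw": -1}, {"linear": [0, 0, 0], "delta_rot": [0, 0, 46], "claw": -1}])

```text
time_s: 7.1
eef_pos: [0.4969, 0.0827, 0.1575]
ee_rot: [-3.137, -0.006, -3.074]
ft_force: [-11.8, -13.5, -3.3]
finger_gap: 0.0322
grip_force: 67.7
```

Run:
```python
from h import *
s=manip.state();print({k:np.round(s[k],4) for k in("time_s","joint_positions","eef_pos","ee_rot","ft_force","torque","finger_gap","grip_force")})
# arc: TCP offsets from shut pose for door angle a, about hinge line (yaw .06)
y=.06;H=np.array([.7157,.0967,.122]);T=s["eef_pos"]
for a in range(5,50,5):
    r=Ro.from_rotvec(np.radians(a)*np.array([-np.sin(y),np.cos(y),0]));print(a,(H+r.apply(T-H)-T).round(4),np.degrees(r.as_rotvec()).round(2))
```

```text
{'time_s': np.float64(7.1), 'joint_positions': array([ 0.0111,  0.0309,  1.9288, -0.0049,  1.1879, -1.6255]), 'eef_pos': array([0.4969, 0.0827, 0.1575]), 'ee_rot': array([-3.1374, -0.0063, -3.074 ]), 'ft_force': array([-11.7732, -13.4993,  -3.3363]), 'torque': array([-2.2462,  1.9929,  0.0124]), 'finger_gap': np.float64(0.0322), 'grip_force': np.float64(67.7496)}
5 [0.0039 0.0002 0.019 ] [-0.3   4.99  0.  ]
10 [0.0095 0.0006 0.0375] [-0.6   9.98  0.  ]
15 [0.0166 0.001  0.0555] [-0.9  14.97  0.  ]
20 [0.0253 0.0015 0.0728] [-1.2  19.96  0.  ]
25 [0.0355 0.0021 0.0893] [-1.5  24.96  0.  ]
30 [0.047  0.0028 0.1049] [-1.8  29.95  0.  ]
35 [0.0599 0.0036 0.1193] [-2.1  34.94  0.  ]
40 [0.0739 0.0044 0.1326] [-2.4  39.93  0.  ]
45 [0.0891 0.0054 0.1446] [-2.7  44.92  0.  ]
```

>>> arm_command(moves=[{"linear": [0.0007, 0, 0.0038], "delta_rot": [0, 1, 0], "claw": -1}, {"linear": [0.0014, 0, 0.0076], "delta_rot": [-0.1, 2, 0], "claw": -1}, {"linear": [0.002, 0, 0.0114], "delta_rot": [-0.2, 3, 0], "claw": -1}, {"linear": [0.003, 0, 0.0152], "delta_rot": [-0.3, 4, 0], "claw": -1}, {"linear": [0.004, 0, 0.019], "delta_rot": [-0.3, 5, 0], "claw": -1}, {"linear": [0.004, 0, 0.019], "delta_rot": [-0.3, 5, 0], "claw": -1}])

```text
time_s: 7.7
eef_pos: [0.501, 0.0829, 0.1772]
ee_rot: [-3.138, -0.095, -3.075]
ft_force: [-13.7, -12.3, -2.5]
finger_gap: 0.0325
grip_force: 67.7
```

>>> arm_command(moves=[{"linear": [0.0026, 0.0002, 0.0093], "delta_rot": [-0.15, 2.5, 0], "claw": -1}, {"linear": [0.0056, 0.0004, 0.0185], "delta_rot": [-0.3, 5, 0], "claw": -1}, {"linear": [0.009, 0.0006, 0.0275], "delta_rot": [-0.45, 7.5, 0], "claw": -1}, {"linear": [0.0127, 0.0008, 0.0365], "delta_rot": [-0.6, 10, 0], "claw": -1}, {"linear": [0.0169, 0.001, 0.0452], "delta_rot": [-0.75, 12.5, 0], "claw": -1}, {"linear": [0.0214, 0.0013, 0.0538], "delta_rot": [-0.9, 15, 0], "claw": -1}, {"linear": [0.0263, 0.0016, 0.0621], "delta_rot": [-1.05, 17.5, 0], "claw": -1}, {"linear": [0.0316, 0.0019, 0.0703], "delta_rot": [-1.2, 20, 0], "claw": -1}, {"linear": [0.0316, 0.0019, 0.0703], "delta_rot": [-1.2, 20, 0], "claw": -1}])

```text
time_s: 8.6
eef_pos: [0.5341, 0.0849, 0.2499]
ee_rot: [-3.14, -0.443, -3.077]
ft_force: [-14.5, -12.2, 3.6]
finger_gap: 0.0321
grip_force: 67.7
```

Run:
```python
from h import *
s=manip.state();print({k:np.round(s[k],4) for k in("time_s","joint_positions","eef_pos","ee_rot","ft_force","torque","finger_gap","grip_force")})
im=manip.snapshot("side");cv2.imwrite("pics/s3.png",im)
```

```text
{'time_s': np.float64(8.6), 'joint_positions': array([ 0.0227,  0.3575,  1.4275, -0.0196,  1.7987, -1.6131]), 'eef_pos': array([0.5341, 0.0849, 0.2499]), 'ee_rot': array([-3.1404, -0.4425, -3.077 ]), 'ft_force': array([-14.5344, -12.2358,   3.5975]), 'torque': array([-1.7711,  2.4823,  0.7505]), 'finger_gap': np.float64(0.0321), 'grip_force': np.float64(67.7461)}
```

View pics/s3.png

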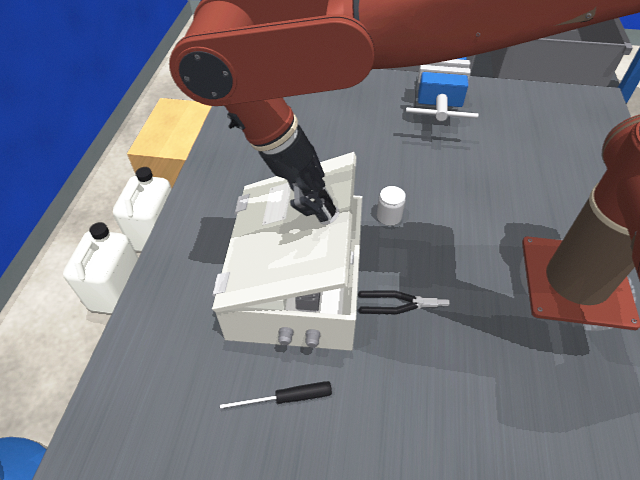

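The side view shows the door lifting with the gripper on the knob, near edge at about (355,290) and (355,155), with the bystanders untouched. Continuing the arc to 45 degrees.

>>> arm_command(moves=[{"linear": [0.0056, 0.0003, 0.0079], "delta_rot": [-0.15, 2.5, 0], "claw": -1}, {"linear": [0.0115, 0.0007, 0.0156], "delta_rot": [-0.3, 5, 0], "claw": -1}, {"linear": [0.0178, 0.0011, 0.0231], "delta_rot": [-0.45, 7.5, 0], "claw": -1}, {"linear": [0.0244, 0.0015, 0.03], "delta_rot": [-0.6, 10, 0], "claw": -1}, {"linear": [0.0313, 0.0019, 0.0368], "delta_rot": [-0.75, 12.5, 0], "claw": -1}, {"linear": [0.0384, 0.0023, 0.0433], "delta_rot": [-0.9, 15, 0], "claw": -1}, {"linear": [0.046, 0.0028, 0.0495], "delta_rot": [-1.05, 17.5, 0], "claw": -1}, {"linear": [0.0536, 0.0033, 0.0553], "delta_rot": [-1.2, 20, 0], "claw": -1}, {"linear": [0.0536, 0.0033, 0.0553], "delta_rot": [-1.2, 20, 0], "claw": -1}, {"linear": [0.0536, 0.0033, 0.0553], "delta_rot": [-1.2, 20, 0], "claw": -1}, {"linear": [0.0536, 0.0033, 0.0553], "delta_rot": [-1.2, 20, 0], "claw": -1}])

```text
time_s: 9.75
eef_pos: [0.5889, 0.0882, 0.3052]
ee_rot: [3.14, -0.785, -3.078]
ft_force: [-6.6, -12.5, 2.0]
finger_gap: 0.0323
grip_force: 67.8
```

Run:
```python
from h import *
s=manip.state();print({k:np.round(s[k],4) for k in("time_s","dq","joint_positions","eef_pos","ee_rot","ft_force","torque","finger_gap","grip_force")})
p=[.586,.0889,.0598]
for a in (40,45,50):
    t=np.radians(a);L=[(.13-.255*np.cos(t),y,.122+.255*np.sin(t)) for y in(-.15,.15)];print(a,proj("side",box(p,L)).round())
im=manip.snapshot("side");cv2.imwrite("pics/s4.png",im)
```

```text
{'time_s': np.float64(9.75), 'dq': array([ 0.0004, -0.0048,  0.0023,  0.0017, -0.004 , -0.0005]), 'joint_positions': array([ 0.0285,  0.7098,  0.9476, -0.0306,  2.2685, -1.6154]), 'eef_pos': array([0.5889, 0.0882, 0.3052]), 'ee_rot': array([ 3.1401, -0.7847, -3.0778]), 'ft_force': array([ -6.5631, -12.5143,   1.9658]), 'torque': array([-1.5494,  1.0025,  1.5594]), 'finger_gap': np.float64(0.0323), 'grip_force': np.float64(67.8469)}
40 [[336. 131.]
 [321. 261.]]
45 [[328. 123.]
 [311. 253.]]
50 [[319. 116.]
 [299. 246.]]
```

View pics/s4.png

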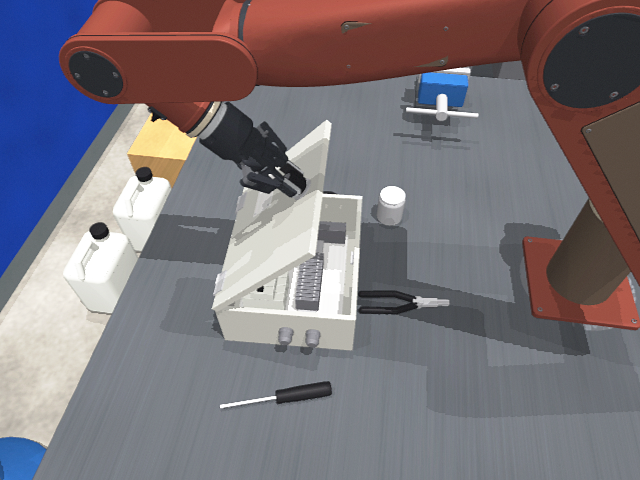

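The door's near-edge corners are at (329,122) and about (313,255), which matches 45 degrees. The knob is still gripped, the arm is still and the bystanders haven't moved.

```bash
python3 -c "
from cell import manip
print(manip.sign_off())"
```

```text
the job is handed in; nothing more can be done
None
```

I tugged the door first and the catch held (about 40 N with almost no movement), so I turned the knob 76° anticlockwise and raised the door to about 45°; I handed the job in with the arm still holding it there by the knob and the screwdriver, pliers, tape roll and tin left alone.

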